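Bring up the inverter's AC supply with the handwheel

ROBOT

A 6-joint arm with a two-finger parallel gripper is mounted at the origin on the work surface. World frame = base frame: x ahead of the robot, y to its left, z up, the work surface at z = 0. Lengths are in m, angles in rad, forces in N, time in s.
With the tool pointing down it reaches from about 0.375 to 0.75 m from the base axis. Payload 9 kg.
Tool frame: the origin (TCP) lies midway between the tips of the shut fingers; the grasp point (between the pads) lies 19 mm behind it; z points along the fingers, y is the line along which they close (so a half turn about z gives the same grasp; the last joint's range is limited). The gripper opens to 85 mm and grips with 20 to 120 N. Pads are 22 mm wide; open, the fingers measure 114 mm over their backs; the gripper's body (76 mm by 85 mm) begins 54 mm behind the grasp point. The pads swing forward as they close: fully open they stand 13 mm farther back than shut.
Start: joints at [1.095, 0.104, 0.097, 1.564, 0, 1.353], TCP at [0.153, 0.58, 0.231] pointing down, gripper open.
Joint ranges: [-2.99, 2.99], [-0.84, 1.86], [-1.1, 1.16], [-1.84, 2.11], [-1.51, 1.56], [-3.14, 3.14]. Speed limits (rad/s): [2.22, 2.22, 2.57, 3.14, 3.14, 3.14].

INTERFACE

Orientations are given as a unit quaternion [w, x, y, z].
In Python, from plant import readout, imaging, ctrl gives the robot as it stands.
- The arm moves only by the shell command python3 -m handwheel 'ROWS' [FORCE]. ROWS is text: rows parted by semicolons, each of 7 numbers parted by spaces: the turn, a rotation vector about the world's x, y, z in units of 6 degrees (1.0 is 6 degrees), then the shift along the world's x, y, z in units of 25 mm (1.0 is 25 mm), then the opening, from 0 (shut) to 1 (fully open). A call has 1 to 5 rows; each row is the pose to reach, as a shift and turn from the pose commanded when the call began; what a row does not reach only later rows make up. A row lasts 1/12 s, in which the tool goes at most 41.7 mm and 7.16 degrees, less where a joint would pass 70% of its speed; a pose out of reach is approached as far as the arm can. A call with a gripper value outside its range is refused whole. The fingers move at their own pace and stop on an object; FORCE is the grip in N (left out, the last holds). Time passes only in rows, so rows that repeat a pose let the fingers close. It gives the time, the measured TCP pose, the force, the opening and the grip force at its end, in the units of the state.
- readout.observe(): the state, without advancing time (a new reading comes with each control period).
- imaging.read_camera(name): name is "scene" or "side" or "wrist"; returns (picture, depth): 400x640x3 uint8, red, green, blue; 400x640 float32, m along the optical axis (not along the pixel's ray), 0 where there is no reading.
- imaging.camera_info(name): a dict with "fov_y" (degrees; the focal length in pixels is half the picture's height over the tangent of half this angle, whatever the lens; pixels are square), "cx", "cy" (the principal point, pixels), "k1" (the pictures are not rectified: a ray, as slopes to the right and down, at radius r is drawn at 1 + k1 r^2 times it, then the intrinsics apply), "view" (4x4, takes a point from world to camera coordinates). Camera axes: x right, y down, z forward; pixel columns grow to the right and rows downward; lengths in m; the calibration is good to about 2 mm. A picture is of the moment at which its call begins: read the wrist's pose just before it. camera_info takes no time and is no camera call; for the wrist camera it gives the pose at the moment of the call.
- ctrl.sign_off(): hands the job in; it is judged then, once.
The state is a dict: "time": time; "joint_positions": joint angles; "dq": joint speeds; "effort": joint torques, N m; "position": TCP position; "tool_rot": TCP orientation; "contact_force": force on the tool from outside, world axes, zero at the start; "moment": the same for the moment, N m; "gripper_width": finger opening in m; "finger_force": force on a finger pad.
Only numpy, scipy, OpenCV 4.12 (cv2) and the standard library are available. Lean on these libraries where they do the work, as an engineer would, in place of code of your own. Each camera call takes 0.05 s, during which the arm holds its last target. There are 200 camera calls.

TASK

Bring up the bench's AC supply the safe way: with the breaker still off, wind the handwheel on the sloping desk all the way down (anticlockwise) to its zero stop, then throw the breaker on the small box fully on (lever over to the side away from you), and only then wind the handwheel up clockwise until its pointer stands at the set tab on the dial, without running past it. Let go and leave everything else where it lies.

Things in the scene. Friction and masses are not known exactly. Their poses are not given: they have to be found in the camera images.
- desk: Cream control desk of a variable transformer, fixed, 320 deep (x) x 270 wide (y) x 264 high mm; origin: centre of its underside, front to -x. Flat ledge at the front: x -160 to -100, z 80. Then a panel sloping up at 35 degrees from (x -100, z 80) to (x 120, z 234), normal (-sin 35, 0, cos 35) in the desk's frame. Behind it a low strip with meters 170 wide, x 125 to 160, up to z 264.
- dial_center (a point): Middle of the face of the aluminium dial on the desk's sloping panel, at (10, 0, 157) mm + 3 mm along the normal in the desk's frame. The dial is 236 mm in diameter and 3 mm thick, with 31 dark marks 10 degrees apart. Its own x points up the slope, y left, z along the panel's normal. The handwheel stands over it, square to the panel.
- wheel (a joint): Angle of the black handwheel, rad: 0 at its zero stop (pointer at 7 o'clock, seen from the robot's side with 12 o'clock up the slope), growing clockwise to 5.24 at the upper stop. It stays where it is left; turning it takes 0.25 N m (about 4 N at the rim).
- wheel_center (a point): Centre of the handwheel in its rim plane, on its axis, 40 mm from the panel. Rim: round bar 18 mm thick bent to a circle of 70 mm radius (bar centre). Hub 38 mm in diameter, 8 mm proud of the rim plane. Three round steel spokes 11 mm thick, 120 degrees apart, in the rim plane; one lies over the pointer. Its own z is the panel's normal (outwards), its x points along the pointer.
- pointer_tip (a point): Tip of the flat dark steel pointer fixed to the handwheel's hub, 9 mm wide, its narrow end 104 mm from the axis, 8.5 mm from the panel; it shows beyond the rim and moves over the dial's marks.
- set_mark (a point): Inner end of the set tab, a dark steel slider 25 mm long, 10 mm high, clamped on the dial's edge; it must stay where it is. It has the pointer tip's radius and height: with the pointer at the tab the two points coincide. Its own z is the panel's normal, its x points away from the wheel's axis, its y anticlockwise.
- gooseneck: Obstacle: fixed dark work lamp on the left or right end of the desk's top; origin: centre of its foot, z 234 mm above the bench. In its frame the neck, 12 mm thick, goes straight up to z 90, then through (-30, 0, 140) and (-80, 0, 165) to (-190, 0, 155) mm, over the side of the panel, 112 mm from the wheel's axis; there hangs the head.
- lamp_head (a point): Middle of the lamp's head, a cone 52 mm in diameter and 45 mm high, at (-200, 0, 130) mm in the lamp's frame.
- breaker_box: Small cream box, 200 deep (x) x 120 wide (y) x 75 high mm, fixed, on the left or right of the desk; origin at the centre of its underside, front to its -x. On it a black moulded-case breaker 130 x 76 mm, up to z 123, with a raised middle (66 x 50 mm) up to z 135.
- toggle (a joint): Breaker lever, rad: 0 off (leaning 0.4 rad to the box's -x, towards the robot's side), growing to 0.8 fully on (leaning 0.4 rad to +x, away from the robot). Turns about the box's y axis through (0, 0, 125) mm; it stays where it is left; takes 0.15 N m (about 4 N near the tip).
- toggle_tip (a point): Middle of the free end of the grey breaker lever: a flat bar 22 wide (y) x 12 thick (x) mm that ends 55 mm from its pivot and stands about 40 mm out of the breaker.
- load_box: Bystander: grey load resistor box, 200 x 120 x 110 mm, three brass posts, fixed, on the other side of the desk from the breaker box. Origin: centre of its underside.
- spray_can: Bystander: contact cleaner can, 65 mm diameter, 210 mm high, standing in front of the breaker box. Origin: centre of its underside.
- multimeter: Bystander: grey hand-held multimeter lying on the load box, 160 x 78 x 43 mm, its top 153 mm above the bench. Origin: centre of its underside.
- screwdriver: Bystander: screwdriver 190 mm long lying across the ledge of the desk, at most 35 mm high. Origin: on its underside.
- heat_sink: Bystander: finned aluminium heat sink, 110 x 75 x 40 mm. Origin: centre of its underside.
- tape_roll: Bystander: black roll of tape on the bench in front of the load box, 76 mm diameter, 19 mm high. Origin: centre of its underside.
- terminal_strip: Bystander: black terminal strip with brass screws, 120 x 45 x 28 mm. Origin: centre of its underside.
Things that resemble listed ones, but are neither listed nor needed, are in the scene too. Leave any pink look-alike of the breaker_box alone.

How it is judged:
By the outcome, as a careful person would: the job done as asked, in the order asked, and still so for the second after the job is handed in, with the robot touching nothing.
It also fails if it takes over 72 s, if anything falls off the work surface, if the arm or the gripper's body presses on something with over 40 N, if the wrist force passes 120 N, or if a joint passes its speed limit or range.

## Working session

There is one attempt and no reset: what is moved stays moved. The work goes in short steps, Python scripts to look and compute and a shell command to move; the robot and the scene stay as the last step left them, time stands still between calls to the robot, and variables do not carry over. Pictures are saved under pics/ and viewed, at most 10 in all, crops included, and the job is handed in when it is done.

```bash
mkdir -p pics; ls; cat > h.py <<'E'
import numpy as np, cv2
from plant import readout, imaging, ctrl
def cam(n):
    i=imaging.camera_info(n); p,d=imaging.read_camera(n); return p,d,i
def K(i): 
    f=200/np.tan(np.radians(i["fov_y"])/2); return f
def rays(i,uv):
    f=K(i); d=(np.atleast_2d(uv).astype(float)-[i["cx"],i["cy"]])/f; u=d.copy()
    for _ in range(20): u=d/(1+i["k1"]*(u**2).sum(1,keepdims=True))
    return u
def world(i,uv,z):
    u=rays(i,uv); z=np.atleast_1d(z)[:,None]; c=np.hstack([u*z,z,np.ones_like(z)])
    return (np.linalg.inv(np.array(i["view"]))@c.T).T[:,:3]
def pix(i,P):
    P=np.atleast_2d(P); c=(np.array(i["view"])@np.hstack([P,np.ones((len(P),1))]).T).T[:,:3]
    u=c[:,:2]/c[:,2:]; u=u*(1+i["k1"]*(u**2).sum(1,keepdims=True)); return u*K(i)+[i["cx"],i["cy"]]
E
python3 - <<'E'
from h import *
import pickle
for n in ("scene","side"):
    p,d,i=cam(n); cv2.imwrite(f"pics/{n}0.png",p[:,:,::-1]); pickle.dump((p,d,i),open(n+".pkl","wb"))
    print(n,i)
print(readout.observe())
E
```

```text
pics
scene {'fov_y': 54.59229657168198, 'cx': 313.3241714555045, 'cy': 196.6952447411387, 'k1': -0.0038924863540337703, 'view': array([[ 0.86024816,  0.50984074,  0.00596017, -0.49261939],
       [ 0.29139522, -0.48200809, -0.82629113,  0.05838321],
       [-0.41840403,  0.71255219, -0.56321173,  1.46669188],
       [ 0.        ,  0.        ,  0.        ,  1.        ]])}
side {'fov_y': 48.58053128333432, 'cx': 324.3960639085235, 'cy': 199.95994172852065, 'k1': -0.08761137378852311, 'view': array([[ 0.96936071, -0.24496168,  0.01826413, -0.51169193],
       [-0.16174999, -0.69249517, -0.70305574,  0.29855463],
       [ 0.18486954,  0.67856039, -0.71090017,  1.70111532],
       [ 0.        ,  0.        ,  0.        ,  1.        ]])}
{'time': 0.1, 'joint_positions': array([1.09526509e+00, 1.04652841e-01, 9.65441083e-02, 1.56390361e+00,
       3.00886021e-05, 1.35310540e+00]), 'dq': array([-0.00213889, -0.00096785,  0.00086321,  0.00075637, -0.00043272,
        0.00170388]), 'effort': array([ 6.13599579e-03, -5.58212721e+01,  5.04717636e+01,  1.30043447e-02,
       -2.52956097e-04,  1.00137140e-05]), 'position': array([0.15283154, 0.57989884, 0.23059071]), 'tool_rot': array([-2.20696563e-04,  1.28563317e-01,  9.91701116e-01, -5.66736180e-04]), 'contact_force': array([ 0.05027821,  0.7262235 , -0.22253185]), 'moment': array([-0.0333178 ,  0.03619666,  0.00538062]), 'finger_force': 0.0, 'gripper_width': 0.0851866752598281}
```

View pics/scene0.png

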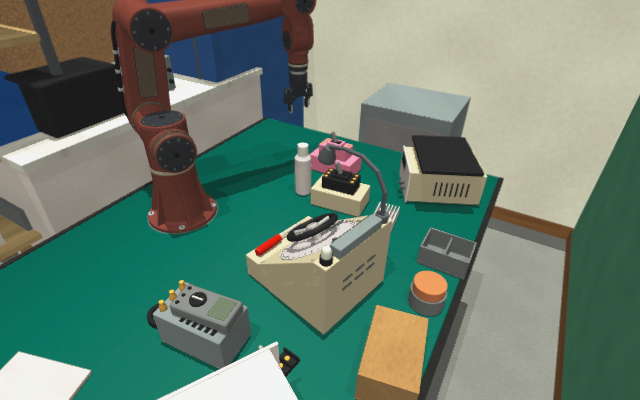

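View pics/side0.png

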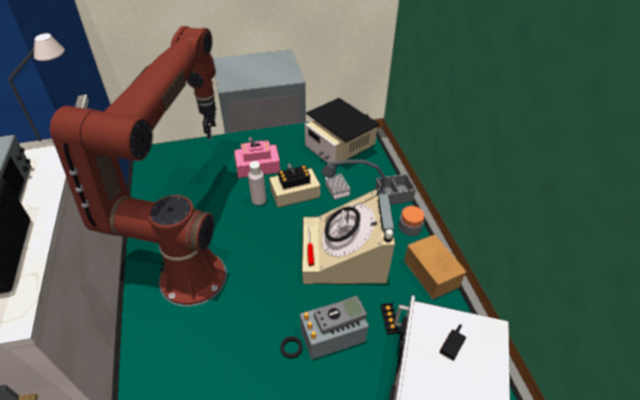

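Pictures: the cream breaker box is at scene (342,190) / side (295,185). A pink look-alike sits at scene (335,155) / side (257,155). The desk is at side (345,240), with its dial at about (345,228), and the lamp is on the desk's left end. Cream fits the breaker box; I'll confirm that in an enlarged crop.

```bash
python3 - <<'E'
from h import *
import pickle
p,d,i=pickle.load(open("side.pkl","rb"))
cv2.imwrite("pics/side_c.png",cv2.resize(p[140:290,230:430,::-1],None,fx=4,fy=4,interpolation=cv2.INTER_CUBIC))
allP=[];
for n in ("side","scene"):
    p,d,i=pickle.load(open(n+".pkl","rb"))
    v,u=np.nonzero(d>0); P=world(i,np.c_[u,v],d[v,u]); np.save(n+"_P.npy",np.c_[P,u,v])
    # cream box top z=.075 & desk ledge z .08, breaker
    for nm,lo,hi in (("z.075-.08",.072,.083),("z.123",.119,.127),("z.135",.132,.138)):
        col=p[v,u].astype(int); 
        m=(P[:,2]>lo)&(P[:,2]<hi)&(P[:,0]>.2)&(P[:,0]<1)&(np.abs(P[:,1])<.6)
        print(n,nm,m.sum())
    if n=="side":
        # plane fit on dial region
        m=(u>325)&(u<370)&(v>205)&(v<258)
        Q=P[m]
        rng=np.random.default_rng(0);best=None
        for _ in range(500):
            a,b,c=Q[rng.choice(len(Q),3,False)]; nn=np.cross(b-a,c-a); nn/=np.linalg.norm(nn)+1e-9
            k=np.abs((Q-a)@nn)<.003
            if best is None or k.sum()>best.sum(): best=k
        R=Q[best]; c=R.mean(0); nn=np.linalg.svd(R-c)[2][2]; nn*=np.sign(nn[2]); print("plane",best.sum(),len(Q),nn,c,"tilt",np.degrees(np.arccos(nn[2])),"yaw",np.degrees(np.arctan2(-nn[1],-nn[0])))
for n in ("side","scene"):
    p,d,i=pickle.load(open(n+".pkl","rb"))
    pts={"side":[(306,282),(391,283),(303,255),(272,205),(320,200),(292,180)],"scene":[(322,333),(250,256),(386,285),(342,192)]}[n]
    for q in pts: print(n,q,world(i,[q],[d[q[1],q[0]]]).round(3))
E
```

```text
side z.075-.08 1677
side z.123 623
side z.135 451
plane 1035 2280 [-0.56052732  0.11617533  0.81994659] [ 0.60462063 -0.06886653  0.16741393] tilt 34.920552095791706 yaw -11.70937975165106
scene z.075-.08 2716
scene z.123 1010
scene z.135 742
side (306, 282) [[ 0.424 -0.124  0.001]]
side (391, 283) [[ 0.74  -0.206  0.003]]
side (303, 255) [[ 0.428 -0.058  0.087]]
side (272, 205) [[0.365 0.312 0.001]]
side (320, 200) [[ 0.583  0.3   -0.005]]
side (292, 180) [[0.464 0.33  0.116]]
scene (322, 333) [[ 0.715 -0.196 -0.001]]
scene (250, 256) [[ 0.427 -0.125  0.081]]
scene (386, 285) [[ 0.798  0.051 -0.   ]]
scene (342, 192) [[0.502 0.329 0.077]]
```

View pics/side_c.png

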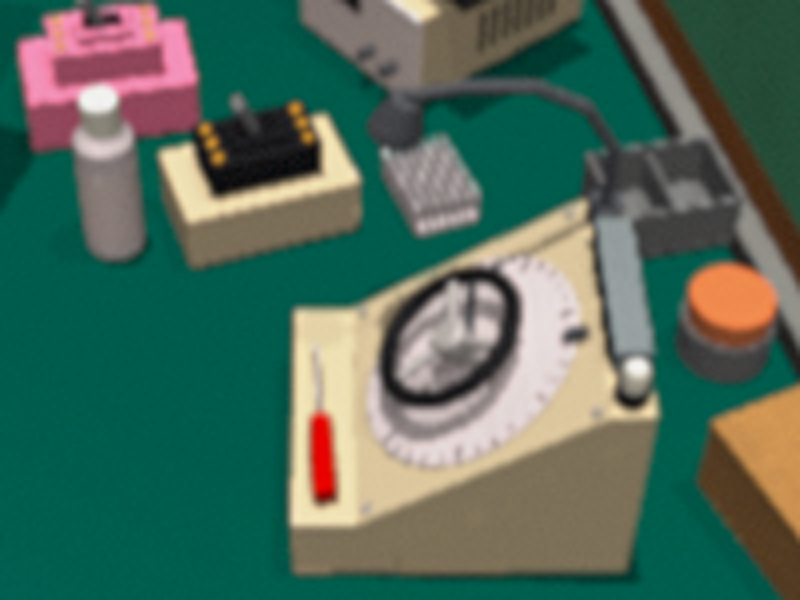

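The crop confirms it: cream box with black breaker at crop (255,165), grey lever leaning left (off, towards the robot). The pink one is the decoy. The dial's set tab is at crop (575,335). Next I'll fit the desk and box poses to their corners.

```bash
cat > fit.py <<'E'
from h import *
import pickle
from scipy.optimize import least_squares
I={n:pickle.load(open(n+".pkl","rb"))[2] for n in ("side","scene")}
def T(q,P): 
    c,s=np.cos(q[2]),np.sin(q[2]); P=np.atleast_2d(P).astype(float); return np.c_[q[0]+c*P[:,0]-s*P[:,1],q[1]+s*P[:,0]+c*P[:,1],P[:,2]]
def fit(C,x0):
    def r(q): return np.concatenate([(pix(I[n],T(q,np.array(P)/1000))-uv).ravel() for n,P,uv in C])
    s=least_squares(r,x0,loss="soft_l1"); return s.x,r(s.x).reshape(-1,2)
cs=lambda a,b:(230+a/4-.4,140+b/4-.4)
desk=[("side",(-160,-135,0),cs(293,572)),("side",(160,-135,0),cs(632,570)),("side",(-160,-135,80),cs(290,522)),("side",(-160,135,80),cs(293,310)),("side",(-100,135,80),cs(362,303)),("side",(-100,-135,80),cs(360,525)),("scene",(-160,-135,80),(248,257)),("scene",(160,-135,0),(322,333)),("scene",(160,135,0),(386,285))]
box=[("side",(-100,60,75),cs(160,152)),("side",(100,60,75),cs(325,115)),("side",(100,-60,75),cs(360,190)),("side",(-100,-60,75),cs(188,225)),("side",(-100,-60,0),cs(195,267)),("side",(100,-60,0),cs(360,228))]
if __name__=="__main__":
    for nm,C,x0 in (("desk",desk,(.6,-.07,-.2)),("box",box,(.47,.33,0))):
        q,e=fit(C,x0); print(nm,q.round(4),"yaw",np.degrees(q[2]).round(1)); print(e.round(1).tolist())
        np.save(nm+".npy",q)
    # check with depth: box raised top z .135 and desk ledge, spray can top
    for n in ("side","scene"):
        P=np.load(n+"_P.npy")[:,:3]
        q=np.load("box.npy")
        m=(abs(P[:,2]-.135)<.004)&(np.hypot(P[:,0]-q[0],P[:,1]-q[1])<.06); print(n,"raised top c",P[m].mean(0).round(3))
        m=(P[:,2]>.16)&(P[:,2]<.19)&(np.hypot(P[:,0]-q[0],P[:,1]-q[1])<.05); print("lever",m.sum(),P[m].mean(0).round(3))
        m=(P[:,2]>.19)&(P[:,2]<.22)&(np.hypot(P[:,0]-.36,P[:,1]-.3)<.1); print("can",m.sum(),P[m].mean(0).round(3))
        q=np.load("desk.npy"); m=(P[:,2]>.32)&(P[:,2]<.42)&(P[:,0]>.5)&(P[:,1]<.4)
        R=P[m]; c,s=np.cos(q[2]),np.sin(q[2]); L=(R[:,:2]-q[:2])@np.array([[c,-s],[s,c]]); print("lamp in desk frame",m.sum(),np.c_[L,R[:,2]].min(0).round(3),np.c_[L,R[:,2]].max(0).round(3), np.median(np.c_[L,R[:,2]][R[:,2]<.37],0).round(3))
    o=readout.observe(); i=imaging.camera_info("wrist"); V=np.linalg.inv(i["view"]); 
    from scipy.spatial.transform import Rotation as Ro
    R=Ro.from_quat(np.roll(o["tool_rot"],-1)).as_matrix(); print("cam in tool",(R.T@(V[:3,3]-o["position"])).round(3),(R.T@V[:3,:3]).round(2).tolist(),i["fov_y"])
    q=np.load("desk.npy"); cy,sy=np.cos(q[2]),np.sin(q[2]); a=np.radians(35)
    ux=np.array([cy*np.cos(a),sy*np.cos(a),np.sin(a)]); uy=np.array([-sy,cy,0]); uz=np.cross(ux,uy)
    W=T(q,[.010,0,.157])[0]+.04*uz; print("wheel c",W.round(4),"ux",ux.round(3),"uy",uy.round(3),"uz",uz.round(3))
E
python3 fit.py
```

```text
desk [ 0.6022 -0.031  -0.2518] yaw -14.4
[[0.5, -0.3], [-1.1, 1.3], [0.9, -0.0], [2.6, -0.7], [-0.1, 1.3], [-0.4, -0.5], [-0.9, -3.1], [1.6, 2.8], [-0.9, -2.8]]
box [0.4799 0.3629 0.1025] yaw 5.9
[[-0.3, 0.1], [0.4, -0.1], [0.4, -2.0], [-0.1, -0.4], [-0.8, 1.0], [0.2, 0.5]]
side raised top c [0.478 0.359 0.135]
lever 17 [0.463 0.356 0.174]
can 86 [0.311 0.351 0.206]
lamp in desk frame 4469 [-0.096 -0.246  0.32 ] [0.961 0.634 0.42 ] [0.867 0.101 0.346]
scene raised top c [0.482 0.356 0.136]
lever 30 [0.463 0.358 0.17 ]
can 90 [0.316 0.352 0.205]
lamp in desk frame 641 [-0.093  0.082  0.32 ] [0.137 0.121 0.408] [-0.05   0.104  0.353]
cam in tool [ 0.07   0.001 -0.142] [[0.0, -0.96, -0.28], [1.0, 0.0, 0.0], [-0.0, -0.28, 0.96]] 70.39875630369691
wheel c [ 0.5897 -0.0278  0.1898] ux [ 0.793 -0.204  0.574] uy [0.249 0.968 0.   ] uz [-0.555  0.143  0.819]
```

```bash
python3 -m handwheel '0 0 0 0 0 4 0;0 0 0 0 0 4 0;0 0 0 0 0 4 0;0 0 0 2.2 -4.6 4 0;0 0 0 2.2 -4.6 4 0' 40; python3 -m handwheel '0 0 0 1.4 -2.9 0 0;0 0 0 2.8 -5.8 0 0;0 0 0 4.2 -8.7 0 0;0 0 0 4.2 -8.7 0 0;0 0 0 4.2 -8.7 0 0'; python3 - <<'E'
from h import *
o=readout.observe(); print(o["position"],o["tool_rot"],o["joint_positions"].round(2))
E
```

```text
time: 0.52
position: [0.1892, 0.5057, 0.3313]
tool_rot: [0.0, 0.127, 0.992, 0.0]
contact_force: [1.2, -1.5, -0.2]
gripper_width: 0.0256
finger_force: 0.0
time: 0.93
position: [0.2796, 0.3157, 0.331]
tool_rot: [0.0, 0.128, 0.992, 0.0]
contact_force: [1.1, -0.7, 1.3]
gripper_width: -0.0001
finger_force: 0.0
[0.27961174 0.31567494 0.33101282] [2.98927940e-05 1.28199839e-01 9.91748355e-01 1.78291723e-05] [ 0.53 -0.38 -0.16  1.79 -0.    0.79]
```

```bash
python3 -m handwheel '0 0 0 1.2 -3 0 0;0 0 0 2.4 -6 0 0;0 0 0 3.6 -9 0 0;0 0 0 4.8 -12 0 0;0 0 0 4.8 -12 0 0'; python3 -m handwheel '-.29 -1.13 0 0 0 0 0;-.58 -2.26 0 0 0 0 0;-.87 -3.4 0 0 0 0 0;-1.16 -4.5 0 0 0 0 0;-1.45 -5.65 0 0 0 0 0';python3 -m handwheel '0 0 0 0 0 0 0;0 0 0 0 0 0 0'; python3 - <<'E'
from h import *
o=readout.observe(); print(o["joint_positions"].round(2)); print(((np.array([.529,-.012,.28])-o["position"])/.025).round(2))
E
```

```text
time: 1.35
position: [0.3569, 0.1221, 0.3313]
tool_rot: [0.0, 0.128, 0.992, 0.0]
contact_force: [0.8, 0.7, 0.3]
gripper_width: 0.0002
finger_force: 0.0
time: 1.77
position: [0.394, 0.1622, 0.3513]
tool_rot: [0.244, 0.134, 0.959, -0.059]
contact_force: [-0.2, -0.5, -0.5]
gripper_width: 0.0001
finger_force: 0.0
time: 1.93
position: [0.3918, 0.1636, 0.351]
tool_rot: [0.242, 0.13, 0.96, -0.058]
contact_force: [0.1, 0.4, 0.0]
gripper_width: -0.0003
finger_force: 0.0
[ 0.3  -0.84 -0.51  1.5  -0.3   0.51]
[ 5.49 -7.02 -2.84]
```

```bash
python3 -m handwheel '0 0 0 0 -1.6 0 0;0 0 0 0 -3.2 0 0;0 0 0 1 -4.8 -.5 0;0 0 0 2 -6.4 -1 0;0 0 0 2.5 -7 -1.5 0'; python3 -m handwheel '0 0 0 1 0 -.5 0;0 0 0 2.2 0 -1 0;0 0 0 3 0 -1.3 0;0 0 0 3 0 -1.3 0;0 0 0 3 0 -1.3 0';python3 - <<'E'
from h import *
from scipy.spatial.transform import Rotation as Ro
o=readout.observe(); print(o["joint_positions"].round(2)); print(((np.array([.529,-.012,.28])-o["position"])/.025).round(2))
Rt=np.array([[-.793,.249,.555],[.204,.968,-.143],[-.574,0,-.819]])
R=Ro.from_quat(np.roll(o["tool_rot"],-1))
print("turn needed",(np.degrees((Ro.from_matrix(Rt)*R.inv()).as_rotvec())/6).round(2))
p,d,i=cam("wrist"); cv2.imwrite("pics/w0.png",p[:,:,::-1])
import pickle; pickle.dump((p,d,i),open("w0.pkl","wb"))
E
```

```text
time: 2.35
position: [0.4744, 0.012, 0.3359]
tool_rot: [0.233, 0.134, 0.961, -0.06]
contact_force: [1.7, 0.7, -1.0]
gripper_width: -0.0001
finger_force: 0.0
time: 2.77
position: [0.5479, 0.0134, 0.3007]
tool_rot: [0.23, 0.134, 0.962, -0.06]
contact_force: [-0.2, 0.3, -0.6]
gripper_width: -0.0004
finger_force: 0.0
[-0.15 -0.62 -0.48  1.25 -0.11  0.1 ]
[-0.76 -1.01 -0.83]
turn needed [ 0.15 -1.37  0.41]
```

View pics/w0.png

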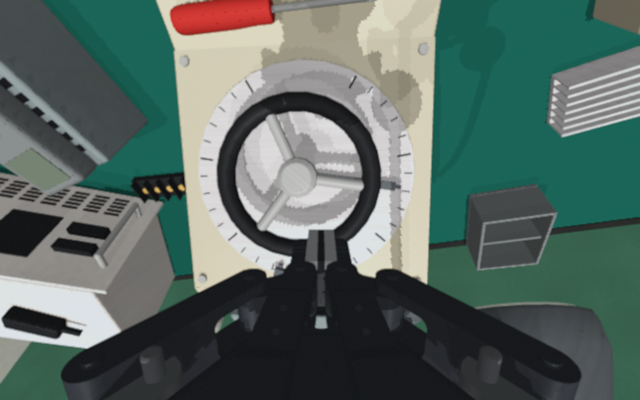

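Wrist view: the pointer is at (395,185), about 9 o'clock with image right = desk left. The hub is at (297,178), with spokes towards the pointer, (272,122) and (265,225). The set tab is hidden behind the fingers.

```bash
cat > wh.py <<'E'
from h import *
import pickle
q=np.load("desk.npy")
def frame(yaw,a=np.radians(35)):
    cy,sy=np.cos(yaw),np.sin(yaw)
    ux=np.array([cy*np.cos(a),sy*np.cos(a),np.sin(a)]); uy=np.array([-sy,cy,0]); return np.array([ux,uy,np.cross(ux,uy)])
def onplane(i,uv,F,c,h):  # intersect ray with plane through c + h*uz ; return in-plane coords rel c
    V=np.linalg.inv(np.array(i["view"])); u=rays(i,uv); D=np.hstack([u,np.ones((len(u),1))])@V[:3,:3].T
    t=((c+h*F[2]-V[:3,3])@F[2])/(D@F[2]); return (V[:3,3]+D*t[:,None]-c)@F.T
E
python3 - <<'E'
from wh import *
p,d,i=pickle.load(open("w0.pkl","rb"))
v,u=np.nonzero(d>0); P=world(i,np.c_[u,v],d[v,u])
# panel plane: cream+dial pts
m=(u>185)&(u<430)&(v>50)&(v<260); Q=P[m]; rng=np.random.default_rng(0); best=None
for _ in range(600):
    a,b,c=Q[rng.choice(len(Q),3,False)]; n=np.cross(b-a,c-a); n/=np.linalg.norm(n)+1e-9
    k=abs((Q-a)@n)<.0025
    if best is None or k.sum()>best.sum(): best=k
R=Q[best]; c=R.mean(0); n=np.linalg.svd(R-c,full_matrices=False)[2][2]; n*=np.sign(n[2])
print("plane n",n.round(3),"tilt",np.degrees(np.arccos(n[2])),"yaw",np.degrees(np.arctan2(-n[1],-n[0])),"N",best.sum())
F=frame(q[2]); C=None
W=np.array([.5897,-.0278,.1898]); print("dial/panel height rel. W along n:",((c-W)@n).round(4))
# rim: dark pixels within annulus, sample edges: circle fit of mid of dark ring
g=p.max(2); hub=onplane(i,[(297,178)],F,W,.008); print("hub rel W",hub.round(4))
pts=[]
for th in np.radians(np.arange(0,360,4)):
    r=np.arange(55,105,.5); uu=297+r*np.cos(th); vv=178+r*np.sin(th)
    ok=(vv<225)|(abs(uu-320)>60)
    val=g[vv.astype(int),uu.astype(int)]<60; val&=ok
    if 14<val.sum()<60 : pts.append([uu[val].mean(),vv[val].mean()])
pts=np.array(pts); X=onplane(i,pts,F,W,0)
A=np.c_[2*X[:,:2],np.ones(len(X))]; s=np.linalg.lstsq(A,(X[:,:2]**2).sum(1),rcond=None)[0]; print("rim c rel W",s[:2].round(4),"R",np.sqrt(s[2]+s[:2]@s[:2]).round(4),len(pts))
# depth of rim
rm=(u>214)&(u<382)&(v>90)&(v<230)&(g[v,u]<60); h=(P[rm]-W)@F[2]; print("rim surface h",np.percentile(h,[10,50,90]).round(4))
for nm,uv,hh in (("pointer",(397,186),-.0315),("sp1",(272,122),0),("sp2",(265,225),0)):
    x=onplane(i,[uv],F,W,hh)[0,:2]-s[:2]; print(nm,x.round(4),np.hypot(*x).round(4),"ccw-from-upslope deg",np.degrees(np.arctan2(x[1],x[0])).round(1))
sd=pickle.load(open("side.pkl","rb"))[2]
x=onplane(sd,[(230+573/4-.4,140+336/4-.4)],F,W,-.0315)[0,:2]-s[:2]; print("set tab",x,np.hypot(*x),np.degrees(np.arctan2(x[1],x[0])))
Wc=W+F[0]*s[0]+F[1]*s[1]; print("Wc",Wc)
E
```

```text
plane n [-0.563  0.134  0.816] tilt 35.34538073463267 yaw -13.37416980183256 N 33334
dial/panel height rel. W along n: -0.0348
hub rel W [[-0.005   0.0009  0.008 ]]
rim c rel W [-0.0049  0.0003] R 0.0704 70
rim surface h [0.0076 0.0107 0.0127]
pointer [0.0114 0.1007] 0.1014 ccw-from-upslope deg 83.5
sp1 [-0.052  -0.0236] 0.0571 ccw-from-upslope deg -155.6
sp2 [ 0.0476 -0.0332] 0.058 ccw-from-upslope deg -34.9
set tab [ 0.11197404 -0.02904049] 0.11567858236683976 -14.539336792046997
Wc [ 0.58584928 -0.02652929  0.18696704]
```

```bash
cat >> wh.py <<'E'
F=frame(np.radians(-14)); Wc=np.array([.5847,-.0262,.1888])
from scipy.spatial.transform import Rotation as Ro
def now():
    o=readout.observe(); x=(o["position"]-Wc)@F.T
    print("tool at r %.1f phi %.1f h %.1f mm"%(1e3*np.hypot(x[0],x[1]),np.degrees(np.arctan2(x[1],x[0])),1e3*x[2]),"xy",(1e3*x[:2]).round(1),"F(plane)",(F@o["contact_force"]).round(1),"q",o["joint_positions"].round(2))
    R=Ro.from_quat(np.roll(o["tool_rot"],-1)); Rt=Ro.from_matrix(np.c_[-F[0],F[1],-F[2]])
    print("turn needed",(np.degrees((Rt*R.inv()).as_rotvec())/6).round(2)); return o
def to(r,phi,h,o=None,p0=None):
    o=o or readout.observe(); p0=o["position"] if p0 is None else p0
    P=Wc+np.array([r*np.cos(np.radians(phi)),r*np.sin(np.radians(phi)),h])/1e3@F
    print((r,phi,h),((P-p0)/.025).round(2))
E
python3 -c "
from wh import *
now(); to(41,-96,50); to(41,-96,-13)"
```

```text
tool at r 40.7 phi 47.2 h 118.7 mm xy [27.6 29.8] F(plane) [0.1 0.4 1. ] q [-0.15 -0.63 -0.48  1.25 -0.11  0.1 ]
turn needed [ 0.16 -1.35  0.47]
(41, -96, 50) [-0.17 -2.87 -2.98]
(41, -96, -13) [ 1.23 -3.22 -5.05]
```

```bash
python3 -m handwheel '.05 -.4 .15 0 -.9 -.9 0;.1 -.8 .3 -.1 -1.8 -1.8 0;.16 -1.35 .47 -.17 -2.87 -2.98 0;.16 -1.35 .47 -.17 -2.87 -2.98 0;.16 -1.35 .47 -.17 -2.87 -2.98 0'; python3 -c "
from wh import *
now(); to(41,-96,-13)"
```

```text
time: 3.23
position: [0.5584, -0.0593, 0.2265]
tool_rot: [0.289, 0.118, 0.949, -0.037]
contact_force: [-1.0, 1.1, 2.5]
gripper_width: -0.0003
finger_force: 0.0
tool at r 39.1 phi -79.3 h 40.9 mm xy [  7.3 -38.4] F(plane) [0.4 0.8 2.8] q [-0.38 -0.84 -0.79  1.03  0.07 -0.11]
turn needed [-0.04 -0.18  0.03]
(41, -96, -13) [ 0.81 -0.3  -2.03]
```

```bash
python3 -m handwheel '0 0 0 .3 -.2 -.6 0;0 0 0 .5 -.3 -1.2 0;0 0 0 .8 -.3 -2 0;0 0 0 .8 -.3 -2 0'; python3 - <<'E'
from wh import *
o=now(); p,d,i=cam("wrist"); cv2.imwrite("pics/w1.png",p[:,:,::-1])
for a in (-96,-80,-65,-50,-35,-20,-5,5): to(41,a,-13,o)
E
```

```text
time: 3.57
position: [0.5802, -0.0644, 0.1796]
tool_rot: [0.291, 0.116, 0.949, -0.036]
contact_force: [-1.1, 0.5, -1.7]
gripper_width: -0.0002
finger_force: 0.0
tool at r 38.2 phi -91.9 h -10.4 mm xy [ -1.3 -38.2] F(plane) [-2.   0.2 -0.7] q [-0.37 -0.77 -0.84  0.91  0.07 -0.11]
turn needed [-0.02 -0.14 -0.01]
(41, -96, -13) [-0.06 -0.09 -0.15]
(41, -80, -13) [ 0.3  -0.17  0.11]
(41, -65, -13) [ 0.66 -0.12  0.34]
(41, -50, -13) [1.   0.03 0.55]
(41, -35, -13) [1.31 0.28 0.71]
(41, -20, -13) [1.56 0.61 0.83]
(41, -5, -13) [1.73 0.99 0.88]
(41, 5, -13) [1.8  1.27 0.88]
```

View pics/w1.png

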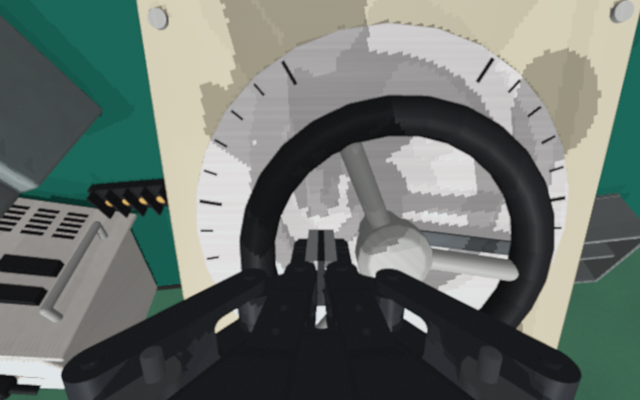

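Picture: the fingertips at (320,250) are between the rim's left side and the hub, and touch nothing. Pushing the spoke anticlockwise now.

```bash
python3 -m handwheel '0 0 0 .3 -.17 .11 0;0 0 0 .66 -.12 .34 0;0 0 0 1 .03 .55 0;0 0 0 1.31 .28 .71 0;0 0 0 1.31 .28 .71 0'; python3 - <<'E'
from wh import *
o=now()
for a in (-35,-20,-10,0,10,20): to(41,a,-13,o)
E
```

```text
time: 4.03
position: [0.6144, -0.0578, 0.2021]
tool_rot: [0.293, 0.116, 0.948, -0.037]
contact_force: [-0.3, -1.2, -0.4]
gripper_width: 0.0001
finger_force: 0.6
tool at r 44.2 phi -32.1 h -10.0 mm xy [ 37.5 -23.5] F(plane) [-0.2 -1.3 -0.3] q [-0.33 -0.64 -0.72  0.89  0.05 -0.07]
turn needed [ 0.   -0.1  -0.01]
(41, -35, -13) [-0.06  0.01 -0.19]
(41, -20, -13) [ 0.19  0.34 -0.07]
(41, -10, -13) [ 0.32  0.6  -0.03]
(41, 0, -13) [ 0.41  0.87 -0.02]
(41, 10, -13) [ 0.46  1.15 -0.03]
(41, 20, -13) [ 0.46  1.43 -0.07]
```

```bash
python3 -m handwheel '0 0 0 .1 .3 -.07 0;0 0 0 .22 .55 -.03 0;0 0 0 .25 .7 -.02 0;0 0 0 .28 .85 -.02 0;0 0 0 .28 .85 -.02 0'; python3 - <<'E'
from wh import *
o=now(); p,d,i=cam("wrist"); cv2.imwrite("pics/w2.png",p[:,:,::-1])
for a in (5,10,15,20): to(41,a,-12,o)
E
```

```text
time: 4.45
position: [0.6206, -0.0376, 0.2007]
tool_rot: [0.293, 0.116, 0.948, -0.038]
contact_force: [0.1, -4.9, 0.5]
gripper_width: 0.0
finger_force: 2.6
tool at r 37.7 phi -3.6 h -11.9 mm xy [37.6 -2.3] F(plane) [ 1.3 -4.7 -0.3] q [-0.28 -0.62 -0.71  0.88  0.02 -0.03]
turn needed [ 0.01 -0.1   0.01]
(41, 5, -12) [0.16 0.2  0.07]
(41, 10, -12) [0.18 0.34 0.06]
(41, 15, -12) [0.19 0.49 0.04]
(41, 20, -12) [0.19 0.63 0.02]
```

View pics/w2.png

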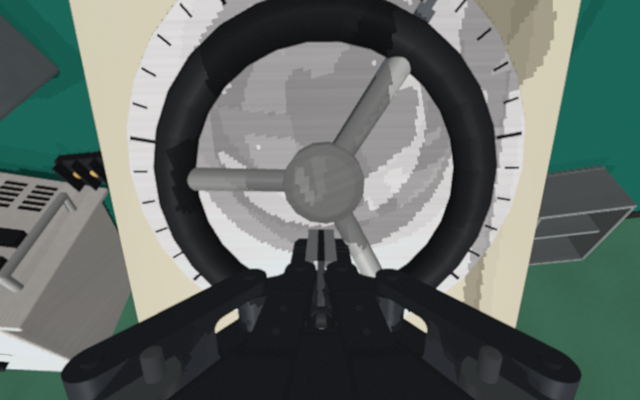

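The pointer lies along (420,10), about 150° and so near 7 o'clock. I'll press on to feel the stop.

```bash
python3 -m handwheel '0 0 0 .02 .2 0 0;0 0 0 .02 .35 0 0;0 0 0 .02 .35 0 0'; python3 - <<'E'
from wh import *
o=now()
E
python3 -m handwheel '0 0 0 0 .2 0 0;0 0 0 0 .2 0 0'; python3 -c "
from wh import *
now()"
```

```text
time: 4.75
position: [0.621, -0.0342, 0.2009]
tool_rot: [0.294, 0.119, 0.947, -0.043]
contact_force: [3.5, -31.1, -4.6]
gripper_width: 0.0005
finger_force: 12.0
tool at r 37.4 phi 1.5 h -11.4 mm xy [37.4  1. ] F(plane) [  6.3 -29.3 -10. ] q [-0.26 -0.61 -0.71  0.87 -0.   -0.01]
turn needed [ 0.09 -0.1   0.1 ]
time: 4.92
position: [0.6209, -0.033, 0.2008]
tool_rot: [0.294, 0.122, 0.947, -0.047]
contact_force: [10.7, -48.5, -9.8]
gripper_width: -0.0001
finger_force: 17.7
tool at r 37.1 phi 3.4 h -11.2 mm xy [37.   2.2] F(plane) [ 12.5 -44.5 -20.7] q [-0.25 -0.61 -0.71  0.87 -0.02 -0.  ]
turn needed [ 0.14 -0.11  0.16]
```

Hard stop found (45 N, only 1 mm of motion), so the wheel is at zero. Backing off and withdrawing.

```bash
python3 -m handwheel '0 0 0 0 -.6 0 0;0 0 0 0 -.9 0 0;0 0 0 -.5 -.8 .8 0;0 0 0 -.9 -.7 1.6 0;0 0 0 -1.2 -.7 2.2 0'; python3 -m handwheel '0 1 0 -.6 0 1.2 0;0 2 0 -1.4 0 2.4 0;0 3 0 -2.4 0 3.4 0;0 4 0 -3.6 0 3.6 0;0 5 0 -4.8 0 3.6 0';  python3 - <<'E'
from wh import *
o=now(); print(o["position"],o["tool_rot"])
c,s=np.cos(.1),np.sin(.1); Rt=Ro.from_matrix(np.array([[-c,-s,0],[-s,c,0],[0,0,-1]]))
print("turn to down",(np.degrees((Rt*Ro.from_quat(np.roll(o["tool_rot"],-1)).inv()).as_rotvec())/6).round(2))
E
```

```text
time: 5.33
position: [0.5901, -0.0402, 0.2558]
tool_rot: [0.293, 0.116, 0.948, -0.037]
contact_force: [0.7, 0.0, 0.5]
gripper_width: 0.0001
finger_force: 0.0
time: 5.75
position: [0.4699, -0.0405, 0.3479]
tool_rot: [0.037, 0.102, 0.992, -0.066]
contact_force: [0.4, 0.1, -1.3]
gripper_width: -0.0001
finger_force: 0.0
tool at r 41.8 phi -86.0 h 192.2 mm xy [  2.9 -41.7] F(plane) [-0.5  0.2 -1.3] q [-0.29 -0.32 -0.09  1.7  -0.12 -0.09]
turn needed [ 0.   -5.11 -0.  ]
[ 0.46992876 -0.04051205  0.34791801] [ 0.03735782  0.10221313  0.99185774 -0.06614454]
turn to down [1.23 0.78 2.91]
```

```bash
python3 -m handwheel '0 0 0 -1.5 1 0 0;0 0 0 -1.8 2.6 0 0;0 0 .5 -2 4.2 0 0;.4 .25 1 -2.2 5.8 0 0;.8 .5 1.5 -2.2 7.3 0 0'; python3 -m handwheel '0 0 .5 0 1.6 0 0;0 0 1 0 3.2 0 0;0 0 1.3 0 4.8 0 0;0 0 1.3 0 6.4 0 0;0 0 1.3 0 6.4 0 0';  python3 - <<'E'
from wh import *
o=readout.observe(); print(o["position"],o["joint_positions"].round(2))
c,s=np.cos(.1),np.sin(.1); Rt=Ro.from_matrix(np.array([[-c,-s,0],[-s,c,0],[0,0,-1]]))
print("turn to down",(np.degrees((Rt*Ro.from_quat(np.roll(o["tool_rot"],-1)).inv()).as_rotvec())/6).round(2))
print(((np.array([.41,.351,.20])-o["position"])/.025).round(2))
E
```

```text
time: 6.17
position: [0.4138, 0.1447, 0.3447]
tool_rot: [0.012, 0.022, 0.999, -0.022]
contact_force: [0.9, -0.9, 0.8]
gripper_width: -0.0002
finger_force: 0.0
time: 6.58
position: [0.4138, 0.3075, 0.3425]
tool_rot: [0.012, -0.047, 0.999, -0.021]
contact_force: [0.2, 0.3, 0.0]
gripper_width: -0.0001
finger_force: 0.0
[0.41384727 0.30745054 0.34248572] [ 0.41 -0.09  0.1   1.76 -0.05  0.32]
turn to down [0.4  0.26 0.06]
[-0.15  1.74 -5.7 ]
```

```bash
python3 -m handwheel '.4 .26 .06 -.1 1.75 -.5 0;.4 .26 .06 -.1 1.75 -2 0;.4 .26 .06 -.1 1.75 -3.5 0;.4 .26 .06 -.1 1.75 -5 0;.4 .26 .06 -.1 1.75 -5.7 0'; python3 - <<'E'
from wh import *
p,d,i=cam("wrist"); cv2.imwrite("pics/w3.png",p[:,:,::-1])
o=readout.observe(); print(o["position"],o["joint_positions"].round(2))
E
```

```text
time: 7.0
position: [0.4112, 0.3452, 0.1964]
tool_rot: [-0.002, -0.047, 0.999, -0.002]
contact_force: [-0.4, -0.2, -0.7]
gripper_width: 0.0001
finger_force: 0.0
[0.41044566 0.34472777 0.19440572] [ 0.46 -0.09 -0.16  1.5  -0.    0.36]
```

View pics/w3.png

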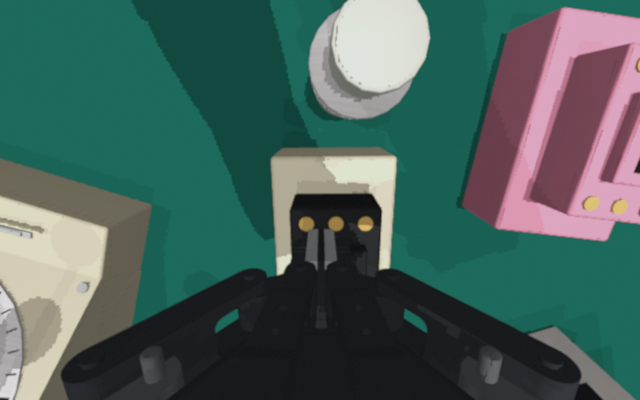

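Picture: the breaker is centred at about column 336 and the fingertips at 322, roughly 12 mm to its right-hand side. I shift +y by half a unit, go down to z 0.153, then push along +x.

```bash
python3 -m handwheel '0 0 0 0 .5 -.6 0;0 0 0 0 .5 -1.2 0;0 0 0 0 .5 -1.65 0;0 0 0 0 .5 -1.65 0'; python3 -m handwheel '0 0 0 .5 .05 0 0;0 0 0 1 .1 0 0;0 0 0 1.4 .14 0 0;0 0 0 1.8 .18 0 0;0 0 0 1.8 .18 0 0'; python3 -m handwheel '0 0 0 .3 .03 0 0;0 0 0 .5 .05 0 0;0 0 0 .5 .05 0 0'
```

```text
time: 7.38
position: [0.4123, 0.3577, 0.1577]
tool_rot: [-0.001, -0.047, 0.999, -0.001]
contact_force: [-1.0, -0.9, -0.6]
gripper_width: -0.0003
finger_force: 0.0
time: 7.8
position: [0.4596, 0.3625, 0.1601]
tool_rot: [0.001, -0.046, 0.999, -0.001]
contact_force: [0.2, 0.3, 0.6]
gripper_width: -0.0001
finger_force: 0.0
time: 8.05
position: [0.4712, 0.3638, 0.1591]
tool_rot: [0.0, -0.047, 0.999, -0.001]
contact_force: [-1.2, 0.1, 1.8]
gripper_width: 0.0001
finger_force: 0.5
```

```bash
python3 -m handwheel '0 0 0 .2 .02 0 0;0 0 0 .4 .04 0 0;0 0 0 .4 .04 0 0'; python3 -m handwheel '0 0 0 .2 .02 0 0;0 0 0 .3 .04 0 0;0 0 0 .3 .04 0 0'
```

```text
time: 8.3
position: [0.4773, 0.3645, 0.1578]
tool_rot: [-0.004, -0.047, 0.999, -0.002]
contact_force: [-19.3, -2.9, 10.6]
gripper_width: -0.0
finger_force: 10.9
time: 8.55
position: [0.4787, 0.3648, 0.1574]
tool_rot: [-0.01, -0.048, 0.999, -0.003]
contact_force: [-47.9, -9.6, 24.9]
gripper_width: -0.0003
finger_force: 27.7
```

```bash
python3 -m handwheel '0 0 0 -.8 0 0 0;0 0 0 -1.6 0 .2 0;0 0 0 -2.2 0 1.6 0;0 0 0 -2.4 -.4 3.2 0;0 0 0 -2.4 -1 4.8 0'; python3 -m handwheel '0 0 0 0 -1 1.4 0;0 0 0 0 -2.6 2.4 0;0 0 0 0 -4.2 2.6 0;0 0 0 0 -5.8 2.6 0;0 0 0 0 -7.4 2.6 0'; python3 - <<'E'
from wh import *
a,d,i=cam("side"); b,d,i=cam("scene")
cr=lambda p,x,y:cv2.resize(p[y:y+50,x:x+60,::-1],None,fx=6,fy=6,interpolation=cv2.INTER_CUBIC)
cv2.imwrite("pics/brk.png",np.hstack([cr(a,265,150),cr(b,312,150)]))
o=now();print(o["position"],((np.array([.45,-.04,.345])-o["position"])/.025).round(2))
E
```

```text
time: 8.97
position: [0.4263, 0.3413, 0.2781]
tool_rot: [-0.001, -0.048, 0.999, -0.001]
contact_force: [0.8, 0.8, 0.5]
gripper_width: -0.0002
finger_force: 0.0
time: 9.38
position: [0.4284, 0.1558, 0.3432]
tool_rot: [0.001, -0.047, 0.999, -0.001]
contact_force: [1.2, -0.1, -0.1]
gripper_width: 0.0004
finger_force: 0.0
tool at r 153.2 phi 117.6 h 237.4 mm xy [-71.  135.8] F(plane) [ 0.3  0.1 -0.5] q [ 0.06 -0.27 -0.06  1.79 -0.   -0.03]
turn needed [-0.42 -5.84 -3.06]
[0.4289775  0.15254003 0.34253739] [ 0.84 -7.7   0.1 ]
```

View pics/brk.png

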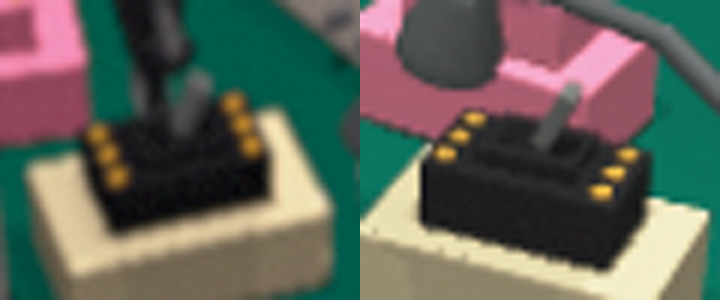

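Both halves show the lever now leaning away from the robot: fully on. Going back to the wheel.

```bash
python3 -m handwheel '0 0 -.6 .2 -1.6 0 0;0 0 -1.2 .4 -3.2 0 0;0 0 -1.8 .6 -4.8 0 0;0 0 -2.4 .8 -6.4 0 0;0 0 -3.0 .9 -8.2 0 0';  python3 -m handwheel '-.15 -.9 0 .2 -.4 0 0;-.3 -1.8 0 .5 -.5 0 0;-.45 -2.7 0 .8 -.5 0 0;-.6 -3.6 0 1.2 -.5 0 0;-.6 -3.6 0 1.6 -.5 0 0'; python3 - <<'E'
from wh import *
o=now(); to(41,-35,50); to(41,-35,20)
E
```

```text
time: 9.9
position: [0.4507, -0.0459, 0.3421]
tool_rot: [-0.0, 0.111, 0.994, -0.001]
contact_force: [1.4, 0.4, 0.9]
gripper_width: 0.0001
finger_force: 0.0
time: 10.32
position: [0.4887, -0.0557, 0.3427]
tool_rot: [0.193, 0.108, 0.975, -0.012]
contact_force: [-0.1, 0.9, 0.5]
gripper_width: 0.0001
finger_force: 0.0
tool at r 54.8 phi -71.0 h 175.4 mm xy [ 17.8 -51.8] F(plane) [0.1 0.8 0.6] q [-0.45 -0.69 -0.41  1.47  0.1  -0.21]
turn needed [-0.65 -2.02 -0.27]
(41, -35, 50) [ 3.57  0.28 -3.75]
(41, -35, 20) [ 4.24  0.11 -4.73]
```

```bash
python3 -m handwheel '0 0 0 1 0 -.9 0;0 0 0 2 .1 -1.8 0;-.3 -.7 -.1 3 .2 -2.8 0;-.5 -1.4 -.2 3.6 .28 -3.7 0;-.6 -1.8 -.2 3.6 .28 -3.7 0'; python3 -m handwheel '0 0 0 0 0 0 0;0 0 0 0 0 0 0'; python3 - <<'E'
from wh import *
o=now(); to(41,-35,20);to(41,-35,-12)
E
```

```text
time: 10.73
position: [0.5799, -0.0479, 0.2419]
tool_rot: [0.281, 0.113, 0.953, -0.033]
contact_force: [-0.5, 0.8, -1.4]
gripper_width: 0.0003
finger_force: 0.0
time: 10.9
position: [0.5801, -0.0493, 0.25]
tool_rot: [0.283, 0.113, 0.952, -0.034]
contact_force: [0.2, -0.4, 0.9]
gripper_width: 0.0003
finger_force: 0.0
tool at r 43.0 phi -33.1 h 49.5 mm xy [ 36.  -23.5] F(plane) [ 0.7 -0.4  0.6] q [-0.34 -0.73 -0.68  1.04  0.06 -0.09]
turn needed [-0.07 -0.3  -0.08]
(41, -35, 20) [ 0.58 -0.14 -1.02]
(41, -35, -12) [ 1.29 -0.32 -2.07]
```

```bash
python3 -m handwheel '0 0 0 .5 -.1 -.8 0;0 0 0 .9 -.2 -1.5 0;0 0 0 1.29 -.32 -2.07 0;0 0 0 1.29 -.32 -2.07 0'; python3 - <<'E'
from wh import *
o=now(); 
for a in (-50,-65,-80,-95,-110,-125,-140,-155,-170,-180): to(41,a,-12,o)
E
```

```text
time: 11.23
position: [0.6128, -0.0583, 0.1962]
tool_rot: [0.282, 0.114, 0.952, -0.034]
contact_force: [-0.9, -0.4, -0.5]
gripper_width: -0.0005
finger_force: 0.0
tool at r 40.9 phi -36.4 h -14.0 mm xy [ 32.9 -24.3] F(plane) [-0.9 -0.6  0. ] q [-0.33 -0.61 -0.7   0.91  0.05 -0.08]
turn needed [-0.08 -0.33 -0.07]
(41, -50, -12) [-0.32 -0.21 -0.08]
(41, -65, -12) [-0.67 -0.36 -0.29]
(41, -80, -12) [-1.02 -0.41 -0.53]
(41, -95, -12) [-1.37 -0.34 -0.77]
(41, -110, -12) [-1.68 -0.17 -1.01]
(41, -125, -12) [-1.93  0.1  -1.23]
(41, -140, -12) [-2.11  0.44 -1.41]
(41, -155, -12) [-2.21  0.84 -1.54]
(41, -170, -12) [-2.21  1.26 -1.62]
(41, -180, -12) [-2.16  1.54 -1.63]
```

```bash
python3 -m handwheel '0 0 0 -.32 -.21 -.08 0;.1 .4 0 -.67 -.36 -.29 0;.2 .8 0 -1.02 -.41 -.53 0;.3 1.2 0 -1.37 -.34 -.77 0;.3 1.2 0 -1.37 -.34 -.77 0'; python3 - <<'E'
from wh import *
o=now(); 
for a in (-110,-125,-140,-155,-170,-180): to(41,a,-12,o)
E
```

```text
time: 11.65
position: [0.5797, -0.0676, 0.1829]
tool_rot: [0.222, 0.116, 0.968, -0.027]
contact_force: [1.4, -1.4, 4.1]
gripper_width: -0.0002
finger_force: 1.5
tool at r 41.4 phi -88.9 h -7.8 mm xy [  0.8 -41.3] F(plane) [ 3.7 -1.   2.3] q [-0.37 -0.56 -0.64  1.04  0.06 -0.12]
turn needed [-0.36 -1.48 -0.06]
(41, -110, -12) [-0.35  0.2  -0.48]
(41, -125, -12) [-0.6   0.47 -0.7 ]
(41, -140, -12) [-0.79  0.81 -0.88]
(41, -155, -12) [-0.88  1.21 -1.01]
(41, -170, -12) [-0.88  1.63 -1.08]
(41, -180, -12) [-0.84  1.91 -1.1 ]
```

```bash
python3 -m handwheel '0 0 0 -.35 .1 -.48 0;0 0 0 -.6 .4 -.7 0;0 0 0 -.79 .75 -.88 0;0 0 0 -.88 1.15 -1.01 0;0 0 0 -.88 1.15 -1.01 0'; python3 - <<'E'
from wh import *
o=now(); p,d,i=cam("wrist"); cv2.imwrite("pics/w4.png",p[:,:,::-1]); pickle.dump((p,d,i),open("w4.pkl","wb"))
for a in (-155,-160,-170,-180): to(41,a,-12,o)
E
```

```text
time: 12.07
position: [0.557, -0.0375, 0.1565]
tool_rot: [0.223, 0.115, 0.968, -0.027]
contact_force: [-0.2, -2.3, 1.2]
gripper_width: -0.0002
finger_force: 1.1
tool at r 42.2 phi -155.2 h -12.7 mm xy [-38.3 -17.7] F(plane) [ 0.9 -2.3  0.8] q [-0.32 -0.65 -0.75  1.02  0.04 -0.08]
turn needed [-0.35 -1.47 -0.07]
(41, -155, -12) [0.02 0.01 0.05]
(41, -160, -12) [0.01 0.15 0.02]
(41, -170, -12) [ 0.02  0.43 -0.03]
(41, -180, -12) [ 0.07  0.71 -0.04]
```

View pics/w4.png

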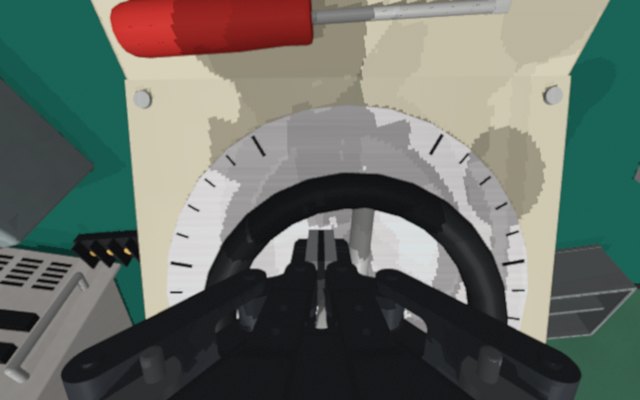

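Picture: the fingertips push the spoke at (363,215), now near 6 o'clock, so the wheel has turned about 94°. One more push to finish this stroke, then I withdraw and look at the tab and pointer.

```bash
python3 -m handwheel '0 0 0 .01 .15 .02 0;0 0 0 .02 .43 -.02 0;0 0 0 .04 .6 -.03 0;0 0 0 .04 .6 -.03 0'; python3 -m handwheel '0 0 0 .1 -.4 0 0;0 0 0 -.3 -.4 .8 0;0 0 0 -.6 -.4 2 0;0 0 0 -.3 -.4 3.5 0;0 0 0 1 -.6 4 0'; python3 - <<'E'
from wh import *
o=now(); to(80,-30,110)
E
```

```text
time: 12.45
position: [0.5574, -0.0231, 0.1536]
tool_rot: [0.221, 0.116, 0.968, -0.027]
contact_force: [-1.7, -5.0, 0.7]
gripper_width: 0.0
finger_force: 2.1
time: 12.87
position: [0.5828, -0.038, 0.2605]
tool_rot: [0.225, 0.115, 0.967, -0.026]
contact_force: [0.8, -0.9, 2.3]
gripper_width: -0.0001
finger_force: 0.0
tool at r 43.6 phi -15.8 h 58.2 mm xy [ 41.9 -11.9] F(plane) [ 2.2 -0.7  1.3] q [-0.31 -0.55 -0.5   1.16  0.03 -0.06]
turn needed [-0.35 -1.43 -0.08]
(80, -30, 110) [-0.56 -1.02  2.33]
```

```bash
python3 -c "
from wh import *
to(115,-15,110)"; python3 -m handwheel '0 0 0 0 -.4 1.2 0;0 0 0 .5 -1 2.4 0;0 0 0 1.1 -1.2 3.6 0;0 0 0 1.1 -1.2 3.6 0;0 0 0 1.1 -1.2 3.6 0'; python3 - <<'E'
from wh import *
o=now(); p,d,i=cam("wrist"); cv2.imwrite("pics/w5.png",p[:,:,::-1]); pickle.dump((p,d,i),open("w5.pkl","wb"))
E
```

```text
(115, -15, 110) [ 0.87 -0.95  3.28]
time: 13.28
position: [0.6109, -0.0687, 0.3446]
tool_rot: [0.222, 0.115, 0.968, -0.026]
contact_force: [0.0, -0.8, -0.6]
gripper_width: -0.0002
finger_force: 0.0
tool at r 123.7 phi -16.4 h 107.1 mm xy [118.6 -34.9] F(plane) [-0.2 -0.7 -0.6] q [-0.35 -0.39 -0.23  1.29  0.05 -0.1 ]
turn needed [-0.37 -1.48 -0.07]
```

View pics/w5.png

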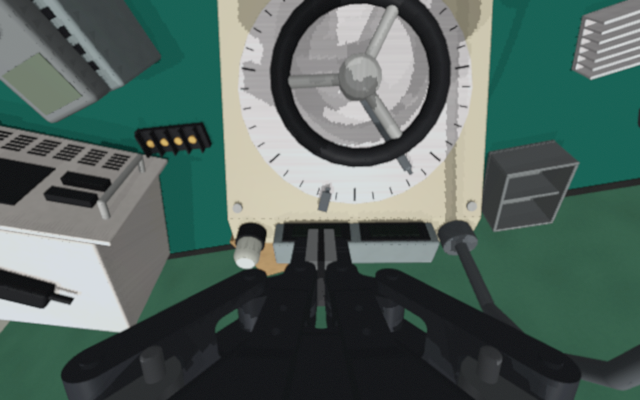

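Picture: the pointer tip is at (408,171) and the set tab runs from (327,187) to (322,210), so about 45° is still to go. The 10 views are used up, so from here I measure with polar profiles.

```bash
cat > meas.py <<'E'
from wh import *
def center(p,i,c0,hubuv=None):
    g=p.max(2).astype(float); c=c0.copy()
    for _ in range(4):
        th=np.radians(np.arange(0,360,3)); X=[]
        for t in th:
            r=np.arange(.052,.092,.0005); P=c+np.outer(r*np.cos(t),F[0])+np.outer(r*np.sin(t),F[1]); uv=pix(i,P)
            ok=(uv[:,0]>1)&(uv[:,0]<638)&(uv[:,1]>1)&(uv[:,1]<225)
            if not ok.all(): continue
            v=g[uv[:,1].astype(int),uv[:,0].astype(int)]<60
            if 24<v.sum()<48: X.append(r[v].mean()*np.array([np.cos(t),np.sin(t)]))
        X=np.array(X); A=np.c_[2*X,np.ones(len(X))]; s=np.linalg.lstsq(A,(X**2).sum(1),rcond=None)[0]
        c=c+s[0]*F[0]+s[1]*F[1]
    return c,np.sqrt(s[2]+s[:2]@s[:2]),len(X)
def prof(p,i,c,phis,r0,r1,h=-.0315):
    g=cv2.cvtColor(p,cv2.COLOR_RGB2GRAY).astype(np.float32); r=np.arange(r0,r1,.0005)
    out=[]
    for a in np.radians(phis):
        uv=pix(i,c+h*F[2]+np.outer(r*np.cos(a),F[0])+np.outer(r*np.sin(a),F[1])).astype(np.float32)
        out.append(cv2.remap(g,uv[None,:,0],uv[None,:,1],cv2.INTER_LINEAR)[0])
    return np.array(out)
E
python3 - <<'E'
from meas import *
p,d,i=pickle.load(open("w5.pkl","rb"))
c,R,n=center(p,i,Wc); print("c-Wc plane",((c-Wc)@F.T*1e3).round(1),"R",R,n)
ph=np.arange(-30,60,1.); 
for r0,r1 in ((.094,.103),(.106,.116)):
    m=prof(p,i,c,ph,r0,r1).mean(1); print(r0,[(int(a),int(x)) for a,x in zip(ph,m) if x<150])
print("radial tab",prof(p,i,c,[-14],.09,.14)[0][::4].astype(int))
E
```

```text
c-Wc plane [-0.5  0.6 -0. ] R 0.0700313585474614 89
0.094 [(33, 133), (34, 108), (35, 117), (36, 146)]
0.106 [(-17, 121), (-16, 100), (-15, 92), (-14, 98), (-13, 129), (50, 137)]
radial tab [219 218 217 215 209 195 177 127 111  86  93 102 102 102 102 102 102 102
 102 106 181 200 200 197 170 110]
```

Pointer at 34.4°, tab at −15.0° (radii match), so 49.4° clockwise remain. Re-enter beside the spoke at −85.6°.

```bash
python3 - <<'E'
from wh import *
o=readout.observe(); to(41,-35,50,o); to(41,-35,-13,o)
x=(np.array([.5574,-.0231,.1536])-Wc)@F.T*1e3; print(x)
a=np.radians(154.4); print("perp",x[0]*np.sin(a)-x[1]*np.cos(a))
E
python3 -m handwheel '0 0 0 -.4 .3 -1.4 0;0 0 0 -.8 .6 -2.6 0;0 0 0 -1.1 .7 -3.4 0;0 0 0 -1.1 .7 -3.4 0'; python3 - <<'E'
from wh import *
o=now(); to(41,-35,50,o); to(41,-35,-13,o)
E
```

```text
(41, -35, 50) [-1.28  0.77 -3.75]
(41, -35, -13) [ 0.12  0.42 -5.81]
[-42.50279865  -3.596551   -13.21048551]
perp -21.608340256061354
time: 13.67
position: [0.5784, -0.0482, 0.2498]
tool_rot: [0.216, 0.115, 0.969, -0.025]
contact_force: [-0.3, -0.3, -1.5]
gripper_width: 0.0001
finger_force: 0.0
tool at r 41.3 phi -33.7 h 50.4 mm xy [ 34.4 -22.9] F(plane) [-1.1 -0.4 -1.1] q [-0.33 -0.54 -0.5   1.17  0.04 -0.09]
turn needed [-0.41 -1.59 -0.08]
(41, -35, 50) [-0.02 -0.02 -0.03]
(41, -35, -13) [ 1.38 -0.37 -2.1 ]
```

```bash
python3 -m handwheel '0 0 0 .5 -.1 -.8 0;0 0 0 .9 -.2 -1.5 0;0 0 0 1.38 -.37 -2.1 0;0 0 0 1.38 -.37 -2.1 0'; python3 - <<'E'
from wh import *
o=now(); 
for a in (-50,-65,-80,-88,-96): to(41,a,-13,o)
E
```

```text
time: 14.0
position: [0.6162, -0.059, 0.2015]
tool_rot: [0.219, 0.115, 0.969, -0.025]
contact_force: [-0.3, 0.4, -0.9]
gripper_width: 0.0004
finger_force: 0.1
tool at r 45.7 phi -32.0 h -11.7 mm xy [ 38.8 -24.2] F(plane) [-0.8  0.3 -0.5] q [-0.33 -0.42 -0.51  1.04  0.04 -0.08]
turn needed [-0.39 -1.54 -0.08]
(41, -50, -13) [-0.44 -0.19 -0.33]
(41, -65, -13) [-0.78 -0.34 -0.54]
(41, -80, -13) [-1.13 -0.38 -0.77]
(41, -88, -13) [-1.32 -0.36 -0.9 ]
(41, -96, -13) [-1.5  -0.31 -1.03]
```

```bash
python3 -m handwheel '0 0 0 -.44 -.19 -.33 0;0 0 0 -.78 -.32 -.54 0;0 0 0 -1.13 -.36 -.77 0;0 0 0 -1.41 -.32 -.96 0;0 0 0 -1.41 -.32 -.96 0'; python3 - <<'E'
from meas import *
o=now()
for n in ("side","scene"):
    p,d,i=cam(n); m=prof(p,i,Wc,np.arange(-30,40,1.),.094,.103).mean(1); print(n,m.astype(int))
E
```

```text
time: 14.42
position: [0.5821, -0.0677, 0.1837]
tool_rot: [0.223, 0.115, 0.968, -0.026]
contact_force: [2.7, -0.5, 1.8]
gripper_width: -0.0001
finger_force: 1.5
tool at r 41.0 phi -85.5 h -8.5 mm xy [  3.2 -40.9] F(plane) [ 3.3  0.2 -0.1] q [-0.37 -0.55 -0.64  1.03  0.06 -0.12]
turn needed [-0.36 -1.46 -0.07]
side [220 221 221 221 221 222 222 222 222 221 221 220 218 216 214 211 211 212
 214 216 218 220 221 223 223 222 221 219 217 216 214 213 212 209 203 195
 184 170 156 144 136 135 139 148 162 176 189 200 208 214 219 221 222 222
 223 223 222 222 222 222 222 221 221 221 221 220 220 220 220 220]
scene [228 228 228 229 229 229 229 229 229 229 229 229 227 211 168 120 115 123
 128 138 148 162 180 200 218 228 223 219 217 199 193 198 187 164 140 126
 128 131 134 135 136 144 157 171 187 200 207 215 223 227 229 229 229 229
 229 229 229 229 229 228 228 228 228 228 228 228 228 228 227 227]
```

The side camera sees the pointer unobstructed (about 11°), so I can nudge with its feedback.

```bash
cat >> meas.py <<'E'
def cent(n,r0,r1,lo=-35,hi=60,k=1):
    ph=np.arange(lo,hi,.5); ms=[]; 
    for _ in range(k):
        p,d,i=cam(n); ms.append(prof(p,i,Wc,ph,r0,r1).mean(1))
    m=np.mean(ms,0); j=m.argmin(); w=np.clip(200-m,0,None)*(abs(ph-ph[j])<7); return round((w*ph).sum()/w.sum(),2),int(m.min())
E
python3 - <<'E'
from meas import *
import pickle
print("pointer side",cent("side",.094,.102,-12,40,2)," tab side",cent("side",.107,.117,-30,0,2))
o=readout.observe()
for a in (-90,-95,-100,-104): to(41,a,-13,o)
E
```

```text
pointer side (np.float64(10.8), 131)  tab side (np.float64(-15.21), 94)
(41, -90, -13) [-0.02 -0.01 -0.18]
(41, -95, -13) [-0.13  0.03 -0.27]
(41, -100, -13) [-0.24  0.07 -0.35]
(41, -104, -13) [-0.32  0.12 -0.41]
```

```bash
python3 -m handwheel '0 0 0 -.15 .02 -.15 0;0 0 0 -.28 .06 -.28 0;0 0 0 -.28 .06 -.28 0'; cat > m.py <<'E'
from meas import *
now(); print("pointer",cent("side",.094,.102,-24,40,2))
E
python3 m.py
```

```text
time: 14.97
position: [0.5751, -0.0659, 0.1753]
tool_rot: [0.222, 0.115, 0.968, -0.026]
contact_force: [3.2, -2.0, 5.7]
gripper_width: 0.0002
finger_force: 2.8
tool at r 41.5 phi -100.4 h -11.2 mm xy [ -7.5 -40.9] F(plane) [ 6.2 -1.2  2.6] q [-0.37 -0.58 -0.67  1.03  0.06 -0.12]
turn needed [-0.36 -1.48 -0.07]
pointer (np.float64(-3.39), 128)
```

```bash
python3 -m handwheel '0 0 0 -.09 .05 -.07 0;0 0 0 -.17 .09 -.13 0;0 0 0 -.17 .09 -.13 0'; python3 m.py
```

```text
time: 15.32
position: [0.5713, -0.0638, 0.1726]
tool_rot: [0.223, 0.115, 0.968, -0.026]
contact_force: [4.1, -1.0, 6.7]
gripper_width: 0.0
finger_force: 3.1
tool at r 41.7 phi -107.5 h -11.1 mm xy [-12.5 -39.7] F(plane) [7.3 0.  3.1] q [-0.37 -0.59 -0.68  1.03  0.06 -0.12]
turn needed [-0.36 -1.47 -0.07]
pointer (np.float64(-12.0), 113)
```

```bash
python3 - <<'E'
from meas import *
p,d,i=cam("side")
ph=np.arange(-24,4,1.)
for r in (.084,.088,.092,.096,.100,.104,.108,.114): print(r,prof(p,i,Wc,ph,r,r+.002).mean(1).astype(int))
E
```

```text
0.084 [222 221 220 213 205 199 185 170 156 142 127 111 111 113 114 128 147 165
 180 194 208 217 220 223 225 225 225 225]
0.088 [222 221 221 216 212 206 193 179 164 145 125 114 111 108 116 134 152 168
 184 200 210 216 221 224 224 225 225 224]
0.092 [223 223 223 220 217 210 197 185 166 145 126 118 110 108 125 139 155 172
 189 201 210 218 222 223 224 224 224 224]
0.096 [223 224 223 221 220 211 201 188 168 149 134 123 111 121 133 146 165 183
 198 207 216 219 219 219 220 220 220 221]
0.1 [223 222 221 220 217 208 198 184 165 148 134 121 122 133 145 165 184 199
 206 213 214 212 210 208 207 207 211 215]
0.104 [220 220 217 212 204 191 177 157 137 123 117 114 129 146 164 182 199 206
 212 212 207 202 197 192 190 196 201 207]
0.108 [218 216 208 198 182 161 140 119  98  97  99 111 131 151 170 189 201 211
 215 211 206 198 190 185 188 192 199 208]
0.114 [216 213 199 185 160 134 111  88  78  78  84 104 124 149 173 191 208 217
 218 218 213 207 205 204 205 210 216 218]
```

```bash
cat > m2.py <<'E'
from meas import *
def mid(m,ph):
    lev=(m.max()+m.min())/2; j=np.nonzero(m<lev)[0]; a,b=j[0],j[-1]
    return (np.interp(lev,[m[a],m[a-1]],[ph[a],ph[a-1]])+np.interp(lev,[m[b],m[b+1]],[ph[b],ph[b+1]]))/2
ph=np.arange(-30,6,.5); M=[];N=[]
for _ in range(3):
    p,d,i=cam("side"); M.append(prof(p,i,Wc,ph,.088,.098).mean(1)); N.append(prof(p,i,Wc,ph,.110,.117).mean(1))
now(); print("pointer",mid(np.mean(M,0),ph),"tab",mid(np.mean(N,0),ph))
E
python3 -m handwheel '0 0 0 -.03 .02 -.02 0;0 0 0 -.06 .03 -.045 0;0 0 0 -.06 .03 -.045 0'; python3 m2.py
```

```text
time: 15.72
position: [0.5701, -0.0633, 0.1717]
tool_rot: [0.223, 0.115, 0.968, -0.027]
contact_force: [5.1, -2.1, 4.6]
gripper_width: 0.0001
finger_force: 3.4
tool at r 41.9 phi -109.5 h -11.0 mm xy [-14.  -39.5] F(plane) [ 8.3 -1.3  1.3] q [-0.37 -0.6  -0.69  1.03  0.06 -0.12]
turn needed [-0.36 -1.47 -0.07]
pointer -14.157642286779694 tab -15.233762842938784
```

Within about 1°. Back off, withdraw, and check with the wrist camera from the same viewpoint as before.

```bash
python3 -m handwheel '0 0 0 .3 -.05 .22 0;0 0 0 .6 -.1 .45 0;0 0 0 .2 0 1.2 0;0 0 0 -.3 .1 2.3 0;0 0 0 -.4 .1 3.2 0'; python3 -c "
from wh import *
o=now(); to(123.7,-16.4,107)"
```

```text
time: 16.28
position: [0.557, -0.0593, 0.2496]
tool_rot: [0.219, 0.115, 0.968, -0.026]
contact_force: [1.5, 0.6, 0.9]
gripper_width: 0.0001
finger_force: 0.0
tool at r 43.4 phi -63.4 h 60.7 mm xy [ 19.4 -38.8] F(plane) [1.6 1.  0. ] q [-0.37 -0.62 -0.56  1.19  0.06 -0.12]
turn needed [-0.39 -1.53 -0.08]
(123.7, -16.4, 107) [ 2.16 -0.38  3.8 ]
```

```bash
python3 -m handwheel '0 0 0 .3 0 1.5 0;0 0 0 1.2 -.2 2.6 0;0 0 0 2.1 -.38 3.6 0;0 0 0 2.1 -.38 3.6 0;0 0 0 2.1 -.38 3.6 0'; cat > m3.py <<'E'
from meas import *
o=now(); p,d,i=cam("wrist"); c,R,n=center(p,i,Wc); print(((c-Wc)@F.T*1e3).round(1),R,n)
ph=np.arange(-30,10,1.)
for r in (.084,.088,.092,.096,.100,.104,.108,.112,.115): print(r,prof(p,i,c,ph,r,r+.002).mean(1).astype(int))
E
python3 m3.py
```

```text
time: 16.7
position: [0.6117, -0.0697, 0.3394]
tool_rot: [0.22, 0.115, 0.968, -0.026]
contact_force: [-0.1, 1.0, -1.6]
gripper_width: -0.0002
finger_force: 0.0
tool at r 121.8 phi -17.0 h 102.3 mm xy [116.5 -35.7] F(plane) [-1.2  1.  -1.2] q [-0.35 -0.39 -0.24  1.28  0.05 -0.1 ]
turn needed [-0.38 -1.52 -0.08]
[-0.7  0.7  0. ] 0.07023817665743314 88
0.084 [216 216 216 215 215 215 216 217 218 219 217 203 167 118 106 107 105 103
 123 194 217 220 219 219 219 219 219 219 220 219 219 219 219 219 219 219
 220 219 220 220]
0.088 [215 216 217 218 218 218 219 219 219 219 218 210 177 125 106 107 105 103
 124 198 219 219 218 218 218 218 218 218 218 218 218 218 218 218 217 218
 217 217 217 217]
0.092 [219 219 218 218 218 217 217 218 218 218 218 219 196 133 106 107 105 103
 132 203 217 217 217 217 217 217 217 217 217 217 217 217 217 217 217 217
 217 217 217 217]
0.096 [216 216 216 217 218 218 218 218 218 217 217 217 214 175 118 118 120 121
 157 212 218 219 219 219 219 219 219 219 219 219 219 219 219 219 219 219
 219 219 219 219]
0.1 [217 218 217 217 217 217 216 215 214 214 216 215 213 202 170 116 111 187
 216 219 219 219 219 218 218 218 218 218 218 213 166 199 219 219 218 219
 219 219 219 219]
0.104 [214 214 215 214 214 215 217 218 219 219 216 195 165 150 120 103 110 187
 208 216 209 216 218 218 218 218 218 218 218 211 122 189 219 218 218 218
 218 218 218 218]
0.108 [192 167 216 219 219 219 218 218 218 218 181 177 165 121  88  74  85 146
 194 217 176 200 219 219 219 219 219 219 220 216 128 189 220 219 219 219
 219 219 219 216]
0.112 [197 178 218 218 217 217 217 217 217 217 184 157 163 111 102 102 102 105
 185 219 181 195 219 219 219 219 219 219 219 217 146 191 219 219 219 219
 219 219 219 219]
0.115 [211 207 214 214 214 215 215 214 215 214 211 210 181 114 102 102 102 107
 192 214 212 212 213 212 213 214 214 214 215 216 211 213 215 214 214 214
 213 211 214 214]
```

```bash
python3 m2.py
```

```text
tool at r 119.7 phi -17.3 h 102.1 mm xy [114.3 -35.5] F(plane) [-0.5  0.4 -0.6] q [-0.35 -0.4  -0.24  1.28  0.05 -0.1 ]
turn needed [-0.38 -1.52 -0.08]
pointer -14.144643586350199 tab -15.245118083931143
```

From the wrist camera, the pointer is at −14.5° and the tab at −15.0°: at the tab, and not past it. The robot touches nothing, so I hand in.

```bash
python3 -c "
from plant import ctrl
print(ctrl.sign_off())"
```

```text
the job is handed in; nothing more can be done
None
```

The job is handed in. The wheel was wound down to its zero stop, the breaker was then thrown fully on, and the wheel was wound up to about 0.5–1° short of the set tab without passing it. The arm is clear of everything.

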